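Tip a rinsed spot plate upright in its drain stand

ROBOT

A 6-joint arm with a two-finger parallel gripper is mounted at the origin on a cart in front of the work surface, level with it; the furniture and walls round the work are solid. World frame = base frame: x ahead of the robot, y to its left, z up, the work surface at z = 0. Lengths are in mm, angles in rad, forces in N, time in s.
With the tool pointing down it reaches from about 275 to 1000 mm from the base axis. Payload 8.4 kg.
Tool frame: the origin (TCP) lies where the fingers leave the gripper's body, on its centre line; the fingertips stand 73 mm ahead of it and the grasp point (between the pads) lies 54 mm ahead of it (grip_point_offset is the distance from the TCP to the grasp point, in mm); z points along the fingers, y is the direction in which the jaws open and shut (so a half turn about z gives the same grasp; the last joint's range is limited). The gripper opens to 85 mm and grips with 20 to 120 N. Pads are 22 mm wide; open, the fingers measure 114 mm over their backs; the gripper's body (76 mm by 85 mm) begins 54 mm behind the grasp point. The pads swing forward as they close: fully open they stand 13 mm farther back than shut.
Start: joints at [-1.2, 0.353, 1.633, -0, 1.155, -0.002], TCP at [227.639, -582.073, 303.881] pointing down, gripper open.
Joint ranges: [-2.63, 2.63], [-0.92, 2.1], [0.06, 2.66], [-1.3, 4.44], [0, 2.69], [-3.02, 3.02]. Speed limits (rad/s): [2.22, 2.22, 2.79, 3.14, 3.14, 3.14].

INTERFACE

Orientations are given as [roll, pitch, yaw] about the fixed x, y, z axes, in that order (R = Rz(yaw) Ry(pitch) Rx(roll)).
In Python, from rig import sense, grab_frame, sign_off, grip_point_offset gives the robot as it stands. The module is installed in compiled form; this text tells all that it offers.
- The arm moves only by the tool drive_tool, never from a script. Its argument "targets" is one flat list of numbers, 7 for each row, row after row: the shift along the tool's x, y, z in m, then the turn, a rotation vector about the tool's x, y, z in rad, then the opening, from 0 (shut) to 1 (fully open). In form: [tx, ty, tz, wx, wy, wz, grip, tx, ty, tz, wx, wy, wz, grip, ...]. A call has 1 to 12 rows; each row is the pose to reach, as a shift and turn from the pose commanded when the call began, along the tool's axes at that moment; what a row does not reach only later rows make up. A row lasts 1/12 s, in which the tool goes at most 41.7 mm and 7.16 degrees, less where a joint would pass 70% of its speed; a pose out of reach is approached as far as the arm can. A call with a gripper value outside its range is refused whole. The fingers move at their own pace and stop on an object; "force" is the grip in N (left out, the last holds). Time passes only in rows, so rows that repeat a pose let the fingers close. It gives the time, the measured TCP pose, the force and the opening at its end, in the units of the state.
- sense(): the state, without advancing time (a new reading comes with each control period).
- grab_frame(name): name is "scene" or "top" or "wrist"; returns a dict with "color" (480x640x3 uint8, blue, green, red), "vertical_fov" (degrees; the focal length in pixels is half the picture's height over the tangent of half this angle, whatever the lens; pixels are square), "cx", "cy" (the principal point, pixels), "world_from_camera" (4x4, takes a point from camera to world coordinates). Camera axes: x right, y down, z forward; pixel columns grow to the right and rows downward; lengths in mm; the calibration is good to about 2 mm. A picture is of the moment at which its call begins. There is no depth.
- sign_off(): hands the job in, once; it reports no verdict.
The state is a dict: "clock": time; "qpos": joint angles; "qvel": joint speeds; "joint_efforts": joint torques, N m; "eef_pos": TCP position; "tcp_rot": TCP orientation; "contact_force": force on the tool from outside, world axes, zero at the start; "wrist_torque": the same for the moment, N m; "opening": opening from 0.0 (shut) to 1.0 (fully open).
Only numpy, scipy, OpenCV 4.12 (cv2) and the standard library are available. Lean on these libraries where they do the work, as an engineer would, in place of code of your own. Each camera call takes 0.05 s, during which the arm holds its last target. There are 200 camera calls.

TASK

One of the two drain stands holds the white porcelain spot plate with the twelve round wells, lying back on the rest bar. Push its raised end over towards the back board, so that it pivots on its lower edge and stays standing upright against the board, without lifting it off the stand. Leave the smaller plain tile in the other stand lying as it is.

Things in the scene. Friction and masses are not known exactly. Their poses are not given: they have to be found in the camera images.
- spot_plate_centre (a point): centre of the white porcelain spot plate, 90 mm wide, 120 long, 12 thick, about 0.3 kg, twelve round wells in one face. Starts reclined 30 degrees above level, lower end at the foot of the back board, raised end towards the robot, overhanging the rest bar by 48 mm. Axes: z along the length to the raised end, y along the width, x out of the face with wells (faces the board when upright)
- spot_plate_foot (a point): centre of the spot plate's lower end face (90 by 12 mm), on which it pivots; 60 mm from the centre along the plate's -z. At the start the opposite, raised end has its lower edge 68 mm above the work surface and 108 mm before (-x of) the stand's origin, with free space below and in front of it. Axes as for the centre
- drain_stand: fixed aluminium stand under the spot plate: base 165x124x8 mm; back board 116 wide, 95 high, leaning back 10 degrees, so an upright plate leans on it and stays; rest bar 44 mm up, 68 before the origin; side stops 12 high at the foot. Origin: on the work surface below the middle of the line where board front meets base. x: level, from bar to board (way to push), y along the board, z up
- tile_centre (a point): centre of the plain white ceramic tile without wells, 90 mm square and 12 mm thick, reclined in the same way in the other, identical stand; to be left alone. Axes as for the spot plate
Mind the look-alikes: they are no part of the job. Leave any pink look-alike of the part that bears spot_plate_centre alone.

How it is judged (in metres and radians):
At the end, for the whole second after the job is handed in: The spot plate is at rest on its lower end against the back board: within 15 degrees of vertical, centre -10 to +20 mm from the board's foot line and within 20 mm of its middle, foot under 25 mm from that line, square within 11 degrees; the tile moved less than 15 mm (angle between spot_plate_centre's own z axis and vertical below 0.27 rad and x of spot_plate_centre in the frame of drain_stand between -0.01 and 0.02 m and y of spot_plate_centre in the frame of drain_stand between -0.02 and 0.02 m and angle between the y axis of spot_plate_centre and the y axis of drain_stand, either way round below 0.2 rad and x of spot_plate_foot in the frame of drain_stand above -0.025 m and linear speed of spot_plate below 0.02 m/s and distance of tile_centre from where it was at the start of the episode below 0.015 m); the robot touches nothing.
It fails at once if the spot plate is lifted off the stand (its lower end more than 40 mm above the work surface) (height (world z) of spot_plate_foot above 0.04 m).
It fails at once if the plain tile is moved by more than 30 mm (distance of tile_centre from where it was at the start of the episode above 0.03 m).
It also fails if it takes over 35 s, if anything falls off the work surface, if the arm or the gripper's body presses on something with over 40 N, if the wrist force passes 120 N, or if a joint passes its speed limit or range.

## Working session

There is one attempt and no reset: what is moved stays moved. The work goes in short steps, Python scripts to look and compute and a tool call to move; the robot and the scene stay as the last step left them, time stands still between calls to the robot, and variables do not carry over. Pictures are saved under pics/ and viewed, about 8 in all and at most 12, crops included, and the job is handed in when it is done.

Besides the shell and the picture viewer there is one more tool, called after ">>>" by a JSON object that holds its "name" and its "arguments". drive_tool: Moves the arm, as the interface text tells. Its arguments: {"type":"object","properties":{"targets":{"type":"array"},"force":{"type":"number"}},"required":["targets"]}

```bash
mkdir -p pics; python3 - <<'E'
from rig import *
import cv2
s=sense();print(s)
for n in("scene","top"):
    f=grab_frame(n);cv2.imwrite(f"pics/{n}0.png",f["color"]);print(n,f["vertical_fov"],f["cx"],f["cy"],f["world_from_camera"])
E
```

```text
{'clock': 0.0, 'qpos': array([-1.20038784e+00,  3.53629311e-01,  1.63415163e+00, -5.50624374e-06,
        1.15519212e+00, -2.41819792e-03]), 'qvel': array([-0.0009784 ,  0.00032214,  0.00069347,  0.00247958,  0.00146128,
       -0.00068979]), 'joint_efforts': array([-4.27034916e-03, -6.05272937e+01, -3.42065978e+01, -2.47791841e-04,
        9.49615322e-03, -2.98455336e-05]), 'eef_pos': array([ 227.50553396, -581.71147101,  303.16588832]), 'tcp_rot': array([-3.14021224e+00,  1.69632379e-06,  3.72828911e-01]), 'contact_force': array([ 0.26805322, -0.29569721,  0.39580558]), 'wrist_torque': array([ 0.03442405, -0.08178451,  0.01180575]), 'opening': 0.9992072389859951}
scene 56.19849604189191 316.14589710948127 237.95669654258293 [[-7.39882917e-01 -4.15192802e-01  5.29328070e-01  5.44227323e+01]
 [-6.72478830e-01  4.34720027e-01 -5.98991420e-01  5.07693008e+02]
 [ 1.85874130e-02 -7.99145441e-01 -6.00850292e-01  5.63683094e+02]
 [ 0.00000000e+00  0.00000000e+00  0.00000000e+00  1.00000000e+00]]
top 56.732920049886545 316.14587543026227 238.7360921140931 [[ 2.55217465e-03 -9.93586534e-01  1.13045500e-01  4.06772590e+02]
 [-9.99995893e-01 -2.38836118e-03  1.58450063e-03 -1.11733232e+01]
 [-1.30434501e-03 -1.13049080e-01 -9.93588549e-01  8.96573597e+02]
 [ 0.00000000e+00  0.00000000e+00  0.00000000e+00  1.00000000e+00]]
```

View pics/scene0.png

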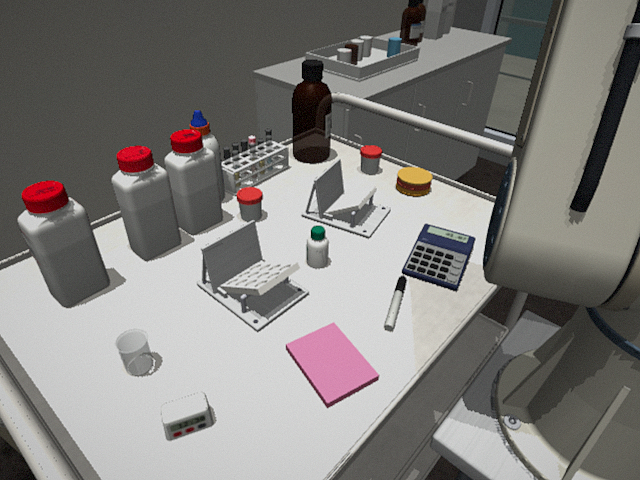

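View pics/top0.png

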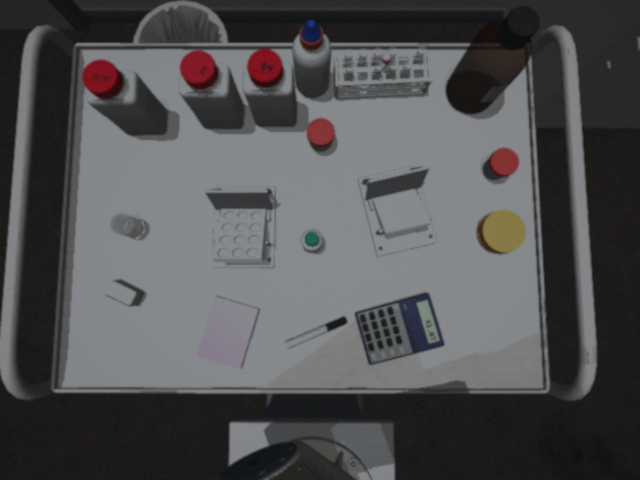

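The spot plate (wells visible) is in the stand near top-view px (243,228) and scene px (255,275). The plain tile is at top px (398,210). I'll zoom in on the spot-plate stand.

```bash
python3 - <<'E'
import cv2,numpy as np
a=cv2.imread("pics/top0.png")[175:275,195:290];b=cv2.imread("pics/scene0.png")[215:335,190:315]
a=cv2.resize(cv2.convertScaleAbs(a,alpha=1.6),None,fx=4,fy=4,interpolation=cv2.INTER_CUBIC)
b=cv2.resize(b,None,fx=3.2,fy=3.2,interpolation=cv2.INTER_CUBIC)
h=max(a.shape[0],b.shape[0]);o=np.zeros((h,a.shape[1]+b.shape[1],3),np.uint8);o[:a.shape[0],:a.shape[1]]=a;o[:b.shape[0],a.shape[1]:]=b
print(o.shape);cv2.imwrite("pics/zoom.png",o)
E
```

```text
(400, 780, 3)
```

View pics/zoom.png

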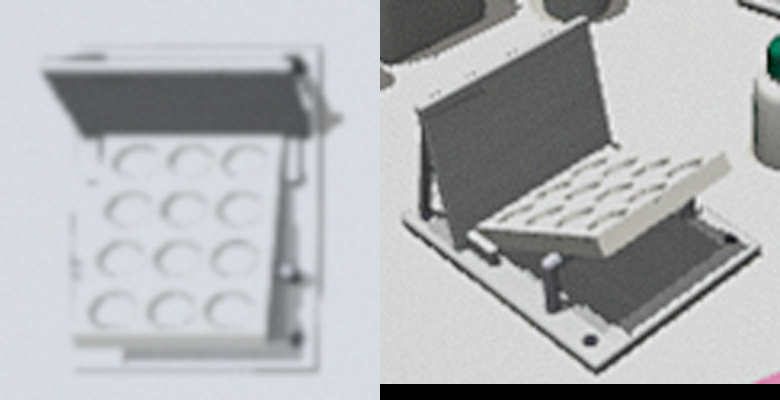

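```bash
cat > h.py <<'E'
import numpy as np
from rig import *
import cv2
def ray(f,u,v,z):
    fo=240/np.tan(np.radians(f["vertical_fov"]/2));T=f["world_from_camera"]
    d=T[:3,:3]@np.array([(u-f["cx"])/fo,(v-f["cy"])/fo,1]);o=T[:3,3]
    return (o+d*(z-o[2])/d[2]).round(1)
def proj(f,P):
    fo=240/np.tan(np.radians(f["vertical_fov"]/2));p=np.linalg.inv(f["world_from_camera"])@np.append(P,1)
    return (p[:2]/p[2]*fo+[f["cx"],f["cy"]]).round(1)
E
python3 - <<'E'
from h import *
t=grab_frame("top");s=grab_frame("scene")
T=lambda a,b,z:ray(t,a/4+195,b/4+175,z)
S=lambda a,b,z:ray(s,(a-380)/3.2+190,b/3.2+215,z)
print("board top",T(43,72,101),T(305,72,101),S(420,110,101),S(585,20,101))
print("board foot",T(83,136,8),T(310,138,8),S(455,248,8))
print("base",T(322,48,8),T(318,368,8),S(403,214,8),S(597,366,8),S(760,245,8))
print("raised low edge",T(73,347,68),T(266,347,68),S(603,256,68),S(730,168,68))
print("raised top edge",T(73,337,78),T(266,340,78),S(600,237,78),S(722,150,78))
E
```

```text
board top [580.7 191.6 101. ] [581.   72.2 101. ] [576.2 198.7 101. ] [576.2  86.5 101. ]
board foot [568.1 194.    8. ] [567.3  78.9   8. ] [567.3 197.    8. ]
base [613.9  73.4   8. ] [450.8  73.3   8. ] [610.7 200.1   8. ] [446.9 200.5   8. ] [447.  80.   8.]
raised low edge [457.4 182.   68. ] [457.6  92.   68. ] [455.1 184.5  68. ] [455.8  94.4  68. ]
raised top edge [461.4 179.8  78. ] [460.2  90.8  78. ] [457.9 183.2  78. ] [460.8  95.3  78. ]
```

```bash
cat >> h.py <<'E'
from scipy.spatial.transform import Rotation as R
def go(tcp,tilt):
    s=sense();C=R.from_euler("xyz",s["tcp_rot"]);c,n=np.cos(np.radians(tilt)),np.sin(np.radians(tilt))
    G=R.from_matrix(np.array([[c,0,n],[0,-1,0],[n,0,-c]]))
    print((C.inv().apply(np.array(tcp)-s["eef_pos"])/1000).round(4),(C.inv()*G).as_rotvec().round(4), s["eef_pos"].round(1))
def tip(p,tilt,d=73): # TCP for tip point
    a=np.radians(tilt);return np.array(p)-d*np.array([np.sin(a),0,-np.cos(a)])
E
python3 -c "
from h import *
go(tip([410,137.5,200],50),50)"
```

```text
[ 0.3798 -0.6238  0.0571] [-0.1635  0.8624  0.3484] [ 227.6 -581.8  303.4]
```

>>> {"name": "drive_tool", "arguments": {"targets": [0.38,-0.624,0.057,-0.1635,0.8624,0.3484,0,0.38,-0.624,0.057,-0.1635,0.8624,0.3484,0,0.38,-0.624,0.057,-0.1635,0.8624,0.3484,0,0.38,-0.624,0.057,-0.1635,0.8624,0.3484,0,0.38,-0.624,0.057,-0.1635,0.8624,0.3484,0,0.38,-0.624,0.057,-0.1635,0.8624,0.3484,0,0.38,-0.624,0.057,-0.1635,0.8624,0.3484,0,0.38,-0.624,0.057,-0.1635,0.8624,0.3484,0,0.38,-0.624,0.057,-0.1635,0.8624,0.3484,0,0.38,-0.624,0.057,-0.1635,0.8624,0.3484,0,0.38,-0.624,0.057,-0.1635,0.8624,0.3484,0,0.38,-0.624,0.057,-0.1635,0.8624,0.3484,0]}}

```text
clock: 1.2
eef_pos: [311.0, -111.4, 266.6]
tcp_rot: [3.14, -0.872, 0.0]
contact_force: [0.5, 0.1, 0.9]
opening: 0.003
```

```bash
python3 -c "
from h import *
go(tip([410,137.5,200],50),50);s=sense();print(s['qpos'],s['tcp_rot'])"
```

```text
[ 0.0127 -0.2489  0.0453] [0.0015 0.0005 0.0002] [ 311.  -111.4  266.6]
[-0.82688601 -0.24395509  2.64722923  1.48457558  0.59983488 -0.50533574] [ 3.13980934e+00 -8.72116675e-01  3.87454793e-04]
```

>>> {"name": "drive_tool", "arguments": {"targets": [0.013,-0.249,0.045,0,0,0,0,0.013,-0.249,0.045,0,0,0,0,0.013,-0.249,0.045,0,0,0,0,0.013,-0.249,0.045,0,0,0,0,0.013,-0.249,0.045,0,0,0,0,0.013,-0.249,0.045,0,0,0,0,0.013,-0.249,0.045,0,0,0,0,0.013,-0.249,0.045,0,0,0,0,0.013,-0.249,0.045,0,0,0,0]}}

```text
clock: 1.95
eef_pos: [359.1, -20.4, 285.3]
tcp_rot: [3.104, -0.93, 0.013]
contact_force: [-0.6, 0.4, 0.4]
opening: -0.001
```

```bash
python3 -c "
from h import *
s=sense();print(s['qpos'],s['tcp_rot'])
for p in ([435,137.5,60],[460,137.5,42]): go(tip(p,50),50)
cv2.imwrite('pics/s1.png',grab_frame('scene')['color'])"
```

```text
[-0.10255053 -0.29421877  2.65087315  2.77411775  0.15454313 -1.27639138] [ 3.10431641 -0.92993581  0.01295816]
[-0.1298 -0.1622  0.1183] [ 0.0271 -0.0574  0.007 ] [359.1 -20.4 285.3]
[-0.1293 -0.163   0.1491] [ 0.0271 -0.0574  0.007 ] [359.1 -20.4 285.3]
```

View pics/s1.png

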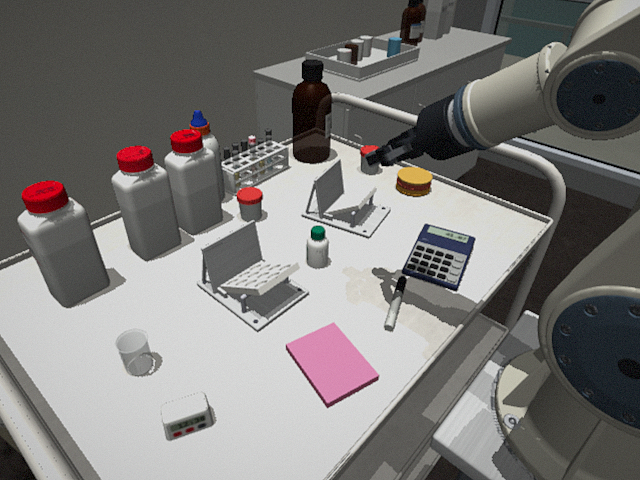

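```bash
cat > k.py <<'E'
from h import *
s=sense()
D=[([-1.20038784e+00,  3.53629311e-01,  1.63415163e+00],[227.5,-581.7,303.2],[-3.1402,0,.37283]),
([-0.82688601,-0.24395509,2.64722923],[311,-111.4,266.6],[3.1398,-.87212,.000387]),
(s["qpos"][:3],s["eef_pos"],s["tcp_rot"])]
A=[];b=[]
for q,p,r in D:
    z=R.from_euler("xyz",r).as_matrix()[:,2];c,n=np.cos(q[0]),np.sin(q[0]);q2=q[1];t=q[1]+q[2];p=np.array(p)
    # p - L6 z = wrist ; unknown a1,d1,L2,L4,a3,L6
    rad=[c,n,0];lat=[-n,c,0]
    A.append([1,0,np.sin(q2),np.sin(t),np.cos(t),z@rad]);b.append(p@rad)
    A.append([0,1,np.cos(q2),np.cos(t),-np.sin(t),z[2]]);b.append(p[2])
    A.append([0,0,0,0,0,z@lat]);b.append(p@lat)
A=np.array(A);A=A[:,[0,1,2,3,5]];x,res,rk,sv=np.linalg.lstsq(A,np.array(b),rcond=None)
a1,d1,L2,L4,L6=x
E
python3 - <<'E'
from k import *
print(x.round(1),(A@x-b).round(1),sv)
from itertools import product
for tilt in (10,20,30,40,50):
  for P in ([445,137.5,55],[475,137.5,95],[560,137.5,120],[460,137.5,170]):
    w=tip(P,tilt,73+L6)
    rr=np.hypot(w[0],w[1])-a1;zz=w[2]-d1;d=np.hypot(rr,zz)
    cq=(d*d-L2**2-L4**2)/(2*L2*L4)
    if abs(cq)>1: print(tilt,P,"unreach",d);continue
    q3=np.arccos(cq);q2=np.arctan2(rr,zz)-np.arctan2(L4*np.sin(q3),L2+L4*np.cos(q3))
    f=R.from_euler("zy",[np.arctan2(w[1],w[0]),q2+q3]).apply([0,0,1]);a=np.radians(tilt)
    print(tilt,P,"q2 %.2f q3 %.2f q5 %.2f"%(q2,q3,np.arccos(f@[np.sin(a),0,-np.cos(a)])),"forearm",f.round(2))
E
```

```text
[-11.8 189.6 614.4 463.6 274.7] [-0.1  0.3 -1.5  2.  -0.4  1.1 -1.9  0.2 -1.3] [3.20155853 1.99405018 0.80390556 0.32531782 0.14727867]
10 [445, 137.5, 55] q2 0.27 q3 2.28 q5 0.42 forearm [ 0.56  0.   -0.83]
10 [475, 137.5, 95] q2 0.24 q3 2.19 q5 0.54 forearm [ 0.66 -0.   -0.75]
10 [560, 137.5, 120] q2 0.31 q3 2.00 q5 0.66 forearm [ 0.74  0.   -0.67]
10 [460, 137.5, 170] q2 0.12 q3 2.12 q5 0.73 forearm [ 0.78  0.   -0.62]
20 [445, 137.5, 55] q2 0.23 q3 2.40 q5 0.16 forearm [ 0.48 -0.   -0.88]
20 [475, 137.5, 95] q2 0.19 q3 2.31 q5 0.29 forearm [ 0.6  0.  -0.8]
20 [560, 137.5, 120] q2 0.26 q3 2.13 q5 0.41 forearm [ 0.69  0.   -0.73]
20 [460, 137.5, 170] q2 0.05 q3 2.24 q5 0.50 forearm [ 0.75  0.   -0.66]
30 [445, 137.5, 55] q2 0.24 q3 2.53 q5 0.14 forearm [ 0.37  0.   -0.93]
30 [475, 137.5, 95] q2 0.17 q3 2.43 q5 0.01 forearm [ 0.51  0.   -0.86]
30 [560, 137.5, 120] q2 0.23 q3 2.26 q5 0.13 forearm [ 0.61 -0.   -0.79]
30 [460, 137.5, 170] q2 0.01 q3 2.36 q5 0.25 forearm [ 0.7  -0.   -0.72]
40 [445, 137.5, 55] q2 0.30 q3 2.64 q5 0.50 forearm [ 0.19  0.   -0.98]
40 [475, 137.5, 95] q2 0.20 q3 2.55 q5 0.31 forearm [ 0.37  0.   -0.93]
40 [560, 137.5, 120] q2 0.23 q3 2.38 q5 0.17 forearm [ 0.5  -0.   -0.86]
40 [460, 137.5, 170] q2 0.00 q3 2.48 q5 0.04 forearm [ 0.61  0.   -0.79]
50 [445, 137.5, 55] q2 0.46 q3 2.76 q5 0.95 forearm [-0.07  0.   -1.  ]
50 [475, 137.5, 95] q2 0.30 q3 2.67 q5 0.71 forearm [ 0.17 -0.   -0.99]
50 [560, 137.5, 120] q2 0.29 q3 2.50 q5 0.52 forearm [ 0.35  0.   -0.94]
50 [460, 137.5, 170] q2 0.05 q3 2.60 q5 0.39 forearm [ 0.47 -0.   -0.88]
```

```bash
python3 -c "
from h import *
go([359,-60,290],10)"
```

```text
[ 0.0031  0.0395 -0.0019] [ 0.0285 -0.7565 -0.0069] [359.5 -20.6 285.6]
```

>>> {"name": "drive_tool", "arguments": {"targets": [0.003,0.04,0,0.0285,-0.7565,-0.007,0,0.003,0.04,0,0.0285,-0.7565,-0.007,0,0.003,0.04,0,0.0285,-0.7565,-0.007,0,0.003,0.04,0,0.0285,-0.7565,-0.007,0,0.003,0.04,0,0.0285,-0.7565,-0.007,0,0.003,0.04,0,0.0285,-0.7565,-0.007,0,0.003,0.04,0,0.0285,-0.7565,-0.007,0,0.003,0.04,0,0.0285,-0.7565,-0.007,0,0.003,0.04,0,0.0285,-0.7565,-0.007,0,0.003,0.04,0,0.0285,-0.7565,-0.007,0,0.003,0.04,0,0.0285,-0.7565,-0.007,0,0.003,0.04,0,0.0285,-0.7565,-0.007,0]}}

```text
clock: 3.0
eef_pos: [360.8, -57.3, 288.3]
tcp_rot: [-3.108, -0.606, 0.026]
contact_force: [0.3, 0.3, 0.3]
opening: -0.001
```

```bash
python3 -c "
from h import *
s=sense();print(s['qpos'],s['tcp_rot'])
go(tip([425,137.5,190],10),10)"
```

```text
[-0.33406334 -0.27224616  2.45266897  0.55402847  0.45714499  0.76192061] [-3.10757064 -0.60590152  0.02570951]
[ 0.0314 -0.1914  0.0604] [-0.0433 -0.4309  0.0313] [360.8 -57.3 288.3]
```

>>> {"name": "drive_tool", "arguments": {"targets": [0.005,0,0,-0.0433,-0.431,0.031,0,0.005,0,0,-0.0433,-0.431,0.031,0,0.005,0,0,-0.0433,-0.431,0.031,0,0.005,0,0,-0.0433,-0.431,0.031,0,0.031,-0.191,0.06,-0.0433,-0.431,0.031,0,0.031,-0.191,0.06,-0.0433,-0.431,0.031,0,0.031,-0.191,0.06,-0.0433,-0.431,0.031,0,0.031,-0.191,0.06,-0.0433,-0.431,0.031,0,0.031,-0.191,0.06,-0.0433,-0.431,0.031,0,0.031,-0.191,0.06,-0.0433,-0.431,0.031,0,0.031,-0.191,0.06,-0.0433,-0.431,0.031,0,0.031,-0.191,0.06,-0.0433,-0.431,0.031,0]}}

```text
clock: 4.0
eef_pos: [412.5, 137.7, 263.3]
tcp_rot: [3.141, -0.18, 0.003]
contact_force: [0.0, -0.1, -0.4]
opening: 0.0
```

```bash
python3 -c "
from h import *
s=sense();print(s['qpos'],s['tcp_rot'])
go(tip([435,137.5,57],10),10)"
```

```text
[ 0.35743874  0.03361206  2.15148711 -0.08768307  0.78940299  1.9814519 ] [ 3.14149164 -0.17999764  0.0033532 ]
[-0.0144  0.0003  0.134 ] [-0.0005 -0.0055  0.0033] [412.5 137.7 263.3]
```

>>> {"name": "drive_tool", "arguments": {"targets": [-0.014,0,0.136,0,-0.005,0.003,0,-0.014,0,0.136,0,-0.005,0.003,0,-0.014,0,0.136,0,-0.005,0.003,0,-0.014,0,0.136,0,-0.005,0.003,0,-0.014,0,0.136,0,-0.005,0.003,0,-0.014,0,0.136,0,-0.005,0.003,0]}}

```text
clock: 4.5
eef_pos: [423.2, 137.5, 127.2]
tcp_rot: [-3.14, -0.174, -0.002]
contact_force: [0.1, 0.1, 0.2]
opening: -0.001
```

```bash
python3 - <<'E'
from h import *
f=grab_frame('scene')['color'][120:360,160:400]
g=grab_frame('wrist')['color']
cv2.imwrite('pics/s2.png',np.hstack([cv2.resize(f,(480,480)),cv2.resize(g,(320,240))[[*range(240)]+[0]*240]]))
s=sense();print(s['qpos'],s['eef_pos'],s['contact_force'])
# arc targets: plate angle phi, edge point; tip centre = edge - offset. tool x,z in world at tilt 10
a=np.radians(10);X=np.array([np.cos(a),np.sin(a)]);Z=np.array([np.sin(a),-np.cos(a)]);tcp=s['eef_pos'][[0,2]]
for ph in range(30,101,7):
    pv=np.array([562-8*(ph-30)/70,8]);p=np.radians(ph)
    e=pv+120*np.array([-np.cos(p),np.sin(p)])
    if ph<=80: tp=e-11*X+10*Z
    else:
        tp=pv+110*np.array([-np.cos(p),np.sin(p)])-11*X   # tip corner on underside
    d=tp-73*Z-tcp
    print(ph,tp.round(1),(d@X).round(1),(d@Z).round(1))
E
```

```text
[ 0.34656711  0.30501448  2.23772294 -0.1358726   0.43404097  2.03723297] [424.29334373 138.46674237 128.76935126] [-0.0071691   0.09493823 -0.7473645 ]
30 [449.   56.2] 11.7 2.7
37 [456.3  68.5] 21.0 -8.1
44 [465.   79.6] 31.5 -17.5
51 [475.   89.5] 43.1 -25.5
58 [486.1  98. ] 55.5 -32.0
65 [498.2 105. ] 68.6 -36.8
72 [511.  110.4] 82.2 -39.8
79 [524.4 114. ] 96.0 -41.1
86 [537.1 115.8] 108.8 -40.7
93 [549.7 115.9] 121.3 -38.6
100 [562.3 114.4] 133.4 -34.9
```

View pics/s2.png

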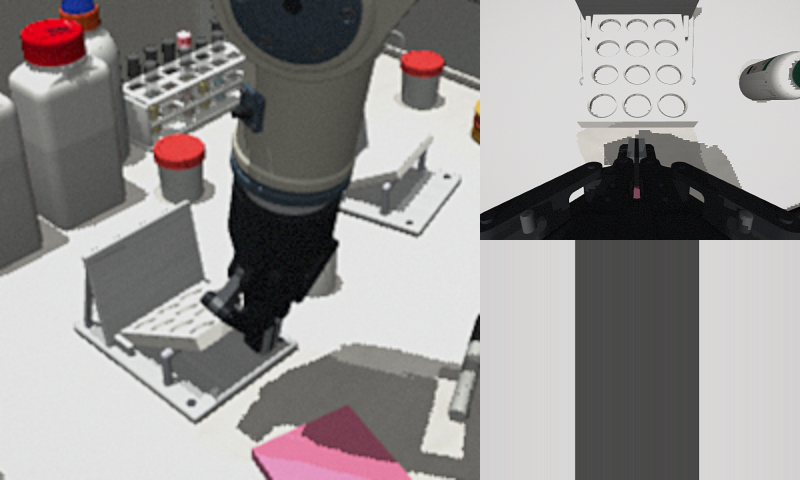

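Wrist view: the shut fingers (col 637) are centred on the plate (edge cols 580–697), just in front of its raised end and below its edge. I'll start the arc push.

>>> {"name": "drive_tool", "arguments": {"targets": [0.006,0,0.003,0,0,0,0,0.012,0,0.003,0,0,0,0,0.015,0,0,0,0,0,0,0.018,0,-0.004,0,0,0,0,0.021,0,-0.008,0,0,0,0,0.026,0,-0.013,0,0,0,0,0.031,0,-0.017,0,0,0,0,0.037,0,-0.021,0,0,0,0,0.043,0,-0.025,0,0,0,0,0.049,0,-0.029,0,0,0,0,0.055,0,-0.032,0,0,0,0,0.055,0,-0.032,0,0,0,0]}}

```text
clock: 5.6
eef_pos: [474.2, 139.4, 169.8]
tcp_rot: [-3.137, -0.179, -0.0]
contact_force: [-0.4, 0.4, 0.4]
opening: -0.002
```

```bash
python3 - <<'E'
from h import *
f=grab_frame('scene')['color'][120:360,160:400]
g=grab_frame('wrist')['color']
cv2.imwrite('pics/s3.png',np.hstack([cv2.resize(f,(480,480)),cv2.copyMakeBorder(cv2.resize(g,(320,240)),0,240,0,0,cv2.BORDER_CONSTANT)]))
s=sense();print(s['qpos'],s['eef_pos'],s['contact_force'])
E
```

```text
[ 0.3107678   0.28157848  2.12240808 -0.09338198  0.5706701   1.95601068] [472.45909807 139.0274065  168.645247  ] [-1.61323017  0.09581015  0.7570962 ]
```

View pics/s3.png

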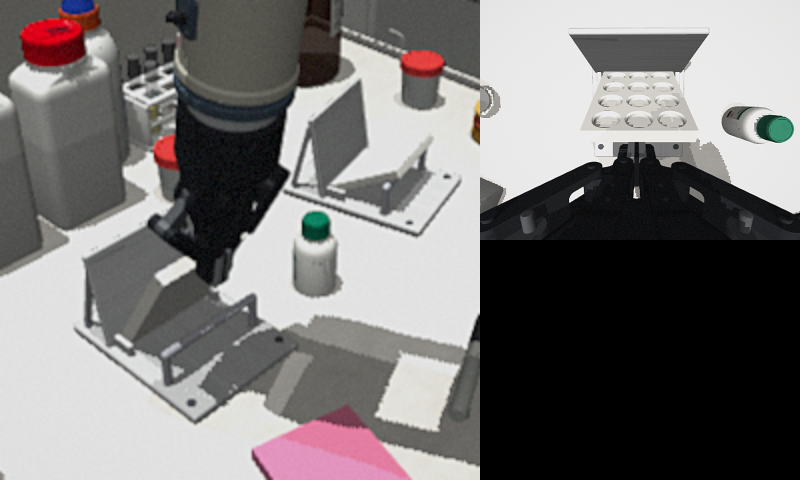

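The plate has pivoted to about 55° and is square, with the tip behind its raised edge. I'll carry on slowly.

>>> {"name": "drive_tool", "arguments": {"targets": [0.007,0,-0.003,0,0,0,0,0.013,0,-0.005,0,0,0,0,0.02,0,-0.007,0,0,0,0,0.027,0,-0.008,0,0,0,0,0.034,0,-0.009,0,0,0,0,0.04,0,-0.009,0,0,0,0,0.045,0,-0.009,0,0,0,0,0.05,0,-0.009,0,0,0,0,0.054,0,-0.009,0,0,0,0,0.058,0,-0.008,0,0,0,0,0.062,0,-0.007,0,0,0,0,0.066,0,-0.007,0,0,0,0]}}

```text
clock: 6.7
eef_pos: [535.9, 138.9, 186.5]
tcp_rot: [-3.139, -0.175, -0.0]
contact_force: [-1.1, 0.1, -0.2]
opening: 0.002
```

```bash
python3 - <<'E'
from h import *
f=grab_frame('scene')['color'][120:360,160:400]
g=grab_frame('wrist')['color']
cv2.imwrite('pics/s4.png',np.hstack([cv2.resize(f,(480,480)),cv2.copyMakeBorder(cv2.resize(g,(320,240)),0,240,0,0,cv2.BORDER_CONSTANT)]))
s=sense();print(s['qpos'],s['eef_pos'],s['contact_force'])
E
```

```text
[ 0.27226188  0.3314683   1.98511346 -0.07207766  0.65598537  1.89637592] [536.38075577 138.99420636 186.86091165] [-0.07567021  0.04324236 -0.47899646]
```

View pics/s4.png

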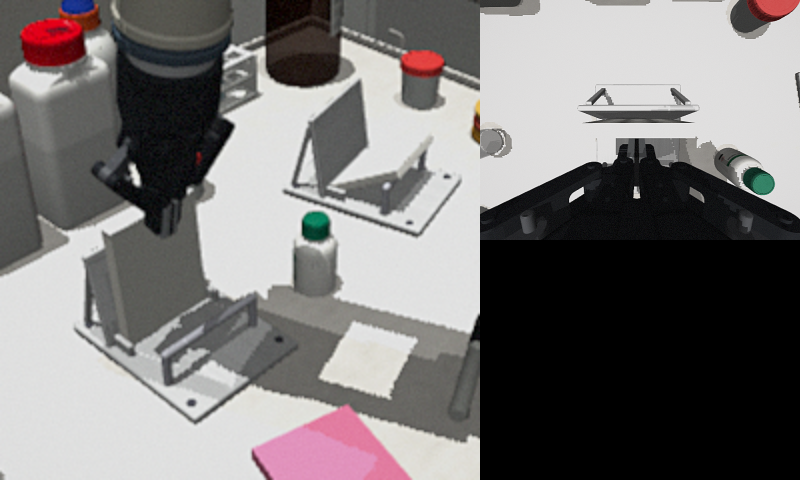

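Plate about upright, with a small gap to the board still showing. I'll nudge it home gently.

>>> {"name": "drive_tool", "arguments": {"targets": [0.003,0,0.001,0,0,0,0,0.006,0,0.001,0,0,0,0,0.008,0,0.002,0,0,0,0,0.01,0,0.003,0,0,0,0,0.01,0,0.003,0,0,0,0]}}

```text
clock: 7.22
eef_pos: [546.5, 139.0, 185.5]
tcp_rot: [-3.138, -0.175, -0.0]
contact_force: [-0.0, 0.0, 0.6]
opening: -0.004
```

```bash
python3 - <<'E'
from h import *
f=grab_frame('scene')['color'][200:320,180:300]
g=grab_frame('wrist')['color']
cv2.imwrite('pics/s5.png',np.hstack([cv2.resize(f,(480,480)),cv2.copyMakeBorder(cv2.resize(g,(320,240)),0,240,0,0,cv2.BORDER_CONSTANT)]))
s=sense();print(s['eef_pos'],s['contact_force'])
E
```

```text
[546.04678896 138.92884013 185.47649835] [ 0.28397389  0.06834905 -0.50212299]
```

View pics/s5.png

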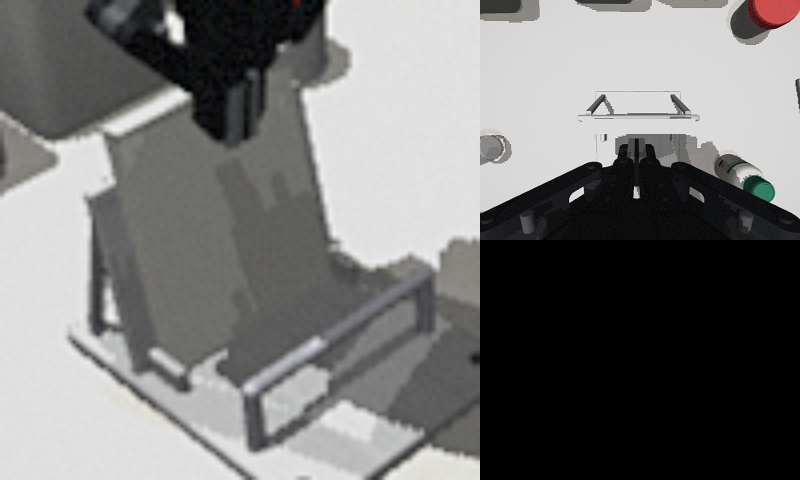

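Plate leans along the board (wrist view shows plate and board edges together at row ~118), force about 0. I'll retreat and check.

>>> {"name": "drive_tool", "arguments": {"targets": [-0.01,0,-0.002,0,0,0,0,-0.025,0,-0.005,0,0,0,0,-0.06,0,-0.02,0,0,0,0,-0.1,0,-0.06,0,0,0,0,-0.13,0,-0.09,0,0,0,0,-0.13,0,-0.09,0,0,0,0,-0.13,0,-0.09,0,0,0,0]}}

```text
clock: 7.9
eef_pos: [399.5, 138.5, 253.1]
tcp_rot: [-3.138, -0.177, 0.001]
contact_force: [-0.1, -1.2, 0.2]
opening: -0.001
```

```bash
python3 - <<'E'
from h import *
S=grab_frame('scene');t=grab_frame('top')
f=S['color'][215:335,190:310];g=t['color'][170:280,195:275]
cv2.imwrite('pics/s6.png',np.hstack([cv2.resize(f,(480,480),interpolation=cv2.INTER_CUBIC),cv2.copyMakeBorder(cv2.resize(cv2.convertScaleAbs(g,alpha=1.6),(320,440),interpolation=cv2.INTER_CUBIC),0,40,0,0,cv2.BORDER_CONSTANT)]))
s=sense();print(s['eef_pos'],s['contact_force'])
# expected plate corners if upright at 100deg: top-front edge & foot-front corner
for n,P in {"top front +y":[575,182,126],"top front -y":[575,92,126],"foot front +y":[554,182,8],"foot front -y":[554,92,8]}.items():
    a=proj(S,P);b=proj(t,P);print(n,((a-[190,215])*4).round(),((b-[195,170])*4+[480,0]).round())
ref=cv2.imread('pics/scene0.png')
d=cv2.absdiff(ref[155:238,300:392],S['color'][155:238,300:392]).max(2);print("tile diff",(d>40).sum())
E
```

```text
[402.25076247 138.86366409 252.01916881] [0.33007612 0.5898682  0.4526807 ]
top front +y [78. 72.] [530.  93.]
top front -y [245. -16.] [734.  93.]
foot front +y [140. 307.] [586. 184.]
foot front -y [292. 210.] [764. 184.]
tile diff 2282
```

View pics/s6.png

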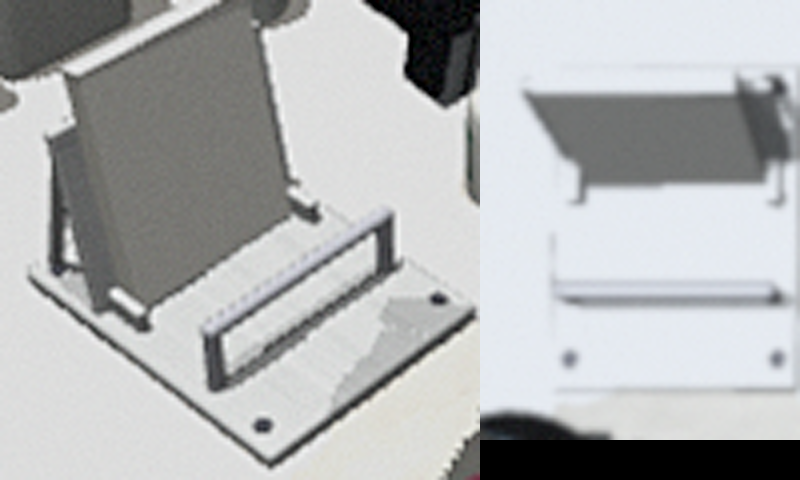

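The plate stands against the board. Its top edge (top crop 527–735, row 93) and foot line (row 184) fall within a few crop pixels of the predicted leaning pose. I'll check the tile in the top view, since the gripper covers it in the scene view, then hand in.

```bash
python3 - <<'E'
from h import *
a=cv2.imread('pics/top0.png')[165:250,355:440];b=grab_frame('top')['color'][165:250,355:440]
d=cv2.absdiff(a,b).max(2);print("tile diff px",(d>40).sum(),(d>20).sum(), sense()['clock'])
if (d>40).sum()<150: print("signed",sign_off())
E
```

```text
tile diff px 0 0 8.05
the job is handed in; nothing more can be done
signed None
```

The spot plate is standing upright against the back board of its stand, and I've handed the job in at about 8 s of robot time, with no verdict reported back. I pushed its raised end over in an arc with the shut fingertips, so it pivoted on its lower edge. I then drew the arm back clear of the stand.

- **Plate:** in the last top view, its top and foot edges fell within about 2 mm of the pose I had worked out for it leaning 10° against the board. It looked square and centred, and in the last scene view its foot sat between the side stops.
- **Tile:** in the top view, no pixel around the tile changed by more than 20 grey levels from the start. The same comparison in the scene view showed 2,282 changed pixels. I put that down to the gripper blocking part of that view and relied on the top view.
- **Forces:** every contact force I read was below about 2 N, and it was near zero after the arm drew back.

My first approach, with the tool tilted 50°, ran into joint limits and a wrist singularity. I replanned with a 10° tilt before touching anything.

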